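# Read a cheese wheel's temperature and dock the thermometer barrel

## Task

Pick the steel infrared thermometer barrel off its wooden rest and take the temperature of the cheese wheel that carries the round paper tag: point the barrel's narrow nose level and squarely at the middle of the tag from about 8 cm away and hold it steady there for two seconds, without touching the cheese. Then lay the barrel lengthways and centred in the V-shaped cradle of the readout dock and gently press it down so that it bears on both flanks of the V at once, until the sprung cradle has sunk about 8 mm. Finish while holding it there, still pressed down (do not let go), and leave the wheels, the brush and the tin where they are.

Things in the scene. Friction and masses are not known exactly. Their poses are not given: they have to be found in the camera images.
- barrel: Infrared thermometer: steel cylinder 36 mm diameter, 160 mm long, 0.3 kg, with a narrower black nose (24 mm diameter, 20 mm long) at one end, a thin black band at the other. Origin on its axis, mid-length of the steel; x along the axis out of the nose (nose face 100 mm from origin); roll about x is arbitrary. Starts level on the rest, axis 33 mm above the table, nose roughly to +y.
- rest: Fixed wooden rest under the barrel at the start: base 176 x 64 x 8 mm (x, y, z), with rails 12 mm high and 30 mm long at both ends, 60 mm either side of the middle; the middle 90 mm is free for fingers straddling the barrel, down to 8 mm above the table. Origin at the centre of its underside; x along the barrel.
- tagged_cheese: Wheel of cheese, 140 mm diameter, 80 mm high, 1.2 kg, loose on a board whose top is 18 mm above the table; the only wheel with a round tag on its side. It stands in either of two places on the board. Origin at the centre of its underside, z up; its -x side carries the tag.
- tag (a point): Centre of the face of the round white paper tag (40 mm diameter) on the side of the tagged wheel, 40 mm above the wheel's underside (58 mm above the table). Axes as those of the wheel: x points level into the cheese, so a barrel aimed squarely has its x parallel to this x.
- plain_cheese: The other wheel, same size, without a tag, on the same board. Bystander: leave alone. Origin at the centre of its underside.
- dock: Readout dock, fixed to the table: aluminium base plate 190 x 84 x 10 mm (x, y, z) with a low grey block (top 20 mm up) on its -x end, and above it the sprung cradle with the V. Origin at the centre of the underside; x along the V groove (roughly world y), z up.
- cradle (a joint): How far the dock's cradle is pressed straight down, in m: 0 up, 0.012 at its stop. Preloaded spring: the barrel's weight alone does not sink it; the hand must add about 2 to 3 N to start it, then 1 N per mm (some 10 N for 8 mm).
- seat (a point): Where the barrel's origin belongs: axis of a seated barrel, mid-cradle, 60 mm above the table with the cradle up; sinks with it. x along the groove (barrel either way round), z up. 90 degree V of two steel saddles, 28 mm long, 60 mm either side along x, upper edges about 2 mm below this point; 92 mm between them free for fingers, down to a plate (44 mm wide) 30 mm below this point.
- flank_left: The steel flanks of both saddles on the +y side of the dock (left contact line); carried by the cradle. Origin at the centre of the underside of the cradle's plate, 38 mm below point seat.
- flank_right: The steel flanks of both saddles on the -y side of the dock (right contact line). Origin and axes as flank_left. A barrel held 1 mm or more off-centre rides on one flank only and is pushed sideways, away from that flank (some 4 to 5 N at 8 mm); evenly seated, the side push vanishes.
- brush: Hand brush lying on the table beyond the work, about 20 cm long. Bystander.
- tin: Flat round aluminium tin, 70 mm diameter, 25 mm high, lying on the table beyond the work. Bystander. Origin at the centre of its underside.
Mind the look-alikes: they are no part of the job. Of the things shaped like the barrel, the steel one is meant.

How it is judged:
By the outcome, as a careful person would: the job done as asked, in the order asked, and still so for the second after the job is handed in, while the arm keeps its last pose, push and grip.
It also fails if it takes over 48 s, if anything falls off the work surface, if the arm or the gripper's body presses on something with over 40 N, if the wrist force passes 120 N, or if a joint passes its speed limit or range.

## Robot

A 6-joint arm with a two-finger parallel gripper is mounted at the origin on the work surface. World frame = base frame: x ahead of the robot, y to its left, z up, the work surface at z = 0. Lengths are in m, angles in degrees, forces in N, time in s.
With the tool pointing down it reaches from about 0.2 to 0.875 m from the base axis. Payload 3.4 kg.
Tool frame: the origin (TCP) lies on the mounting face of the last link; the fingertips stand robot.tcp_to_tips ahead of it and the grasp point (between the pads) lies 180 mm ahead of it (robot.tcp_to_tips is the distance from the TCP to the fingertips, in m); z points along the fingers, y is the line along which they close (so a half turn about z gives the same grasp; the last joint's range is limited). The gripper opens to 94 mm and grips with 3 to 60 N. Pads are 16 mm wide; open, the fingers measure 119 mm over their backs; the gripper's body (75 mm by 177 mm) begins 78 mm behind the grasp point.
Start: joints at [-80.902, 15.808, 86.224, -0, 77.962, -6.933], TCP at [0.159, -0.553, 0.405] pointing down, gripper open.
Joint ranges: [-165.64, 165.64], [-43.16, 119.46], [12.63, 154.43], [-67.54, 247.53], [6.08, 155.33], [-154.97, 154.97]. Speed limits (degrees/s): [147.25, 147.25, 180, 180, 180, 180].

## Interface

Orientations are given as [roll, pitch, yaw] about the fixed x, y, z axes, in that order (R = Rz(yaw) Ry(pitch) Rx(roll)).
In Python, from cell import robot, vision gives the robot as it stands.
- The arm moves only by the tool jog_arm, never from a script. Its argument "steps" is a list of rows, each a list of 3 entries, a list of its own where there are three numbers: the turn, a rotation vector about the tool's x, y, z in units of 5 degrees (1.0 is 5 degrees), then the shift along the tool's x, y, z in units of 25 mm (1.0 is 25 mm), then the opening, from 0 (shut) to 1 (fully open). In form: [[[wx, wy, wz], [x, y, z], jaw], ...]. A call has exactly 10 rows; each row is the pose to reach, as a shift and turn from the pose commanded when the call began, along the tool's axes at that moment; what a row does not reach only later rows make up. A row lasts 1/8 s, in which the tool goes at most 62.5 mm and 10.7 degrees, less where a joint would pass 70% of its speed; a pose out of reach is approached as far as the arm can. A call with a gripper value outside its range is refused whole. The fingers move at their own pace and stop on an object; "force" is the grip in N (left out, the last holds). Time passes only in rows, so rows that repeat a pose let the fingers close, or fill a call up. It gives the time, the measured TCP pose, the force, the opening and the grip force at its end, in the units of the state.
- robot.read_state(): the state, without advancing time (a new reading comes with each control period).
- vision.camera(name): name is "scene" or "top" or "wrist"; returns the picture (480x640x3 uint8, blue, green, red); there is no depth.
- vision.camera_info(name): a dict with "intrinsics" (3x3 intrinsics, pixels), "T" (4x4, takes a point from camera to world coordinates). Camera axes: x right, y down, z forward; pixel columns grow to the right and rows downward; lengths in m; the calibration is good to about 2 mm. A picture is of the moment at which its call begins: read the wrist's pose just before it. camera_info takes no time and is no camera call; for the wrist camera it gives the pose at the moment of the call.
- robot.hand_in(): hands the job in; it is judged then, once.
The state is a dict: "time_s": time; "qpos": joint angles; "qvel": joint speeds; "tau": joint torques, N m; "tcp_pos": TCP position; "ee_rot": TCP orientation; "wrist_force": force on the tool from outside, world axes, zero at the start; "moment": the same for the moment, N m; "width": finger opening in m; "gripper_force": force on a finger pad.
Only numpy, scipy, OpenCV 4.12 (cv2) and the standard library are available. Lean on these libraries where they do the work, as an engineer would, in place of code of your own. Each camera call takes 0.05 s, during which the arm holds its last target. There are 200 camera calls.

## Working session

There is one attempt and no reset: what is moved stays moved. The work goes in short steps, Python scripts to look and compute and a tool call to move; the robot and the scene stay as the last step left them, time stands still between calls to the robot, and variables do not carry over. Pictures are saved under pics/ and viewed, at most 10 in all, crops included, and the job is handed in when it is done.

Besides the shell and the picture viewer there is one more tool, called after "Emit:" by a JSON object that holds its "op" and its "data". jog_arm: Moves the arm, as the interface text tells. Its arguments: {"type":"object","properties":{"steps":{"type":"array","items":{"type":"array"}},"force":{"type":"number"}},"required":["steps"]}

```bash
ls; mkdir -p pics; python3 - <<'E'
from cell import robot, vision
import cv2,numpy as np
print(robot.read_state(), robot.tcp_to_tips)
for n in ("scene","top","wrist"):
    i=vision.camera_info(n); print(n,np.round(i["intrinsics"],1).tolist(),np.round(i["T"],4).tolist())
    cv2.imwrite(f"pics/{n}0.png",vision.camera(n))
E
```

```text
pics
{'time_s': 0.0, 'qpos': array([-8.09006787e+01,  1.58459971e+01,  8.62933299e+01, -2.44813415e-03,
        7.79624852e+01, -6.93277262e+00]), 'qvel': array([-0.12589078, -0.08435835, -0.00370603,  0.14744174,  0.06165685,
       -0.12638429]), 'tau': array([-2.00877330e-03, -4.04588056e+01, -2.37234306e+01,  6.99094241e-02,
        3.47035099e-02, -1.27696699e-04]), 'tcp_pos': array([ 0.15875454, -0.55242944,  0.40383376]), 'ee_rot': array([-1.79898643e+02, -9.91331118e-03,  1.60325978e+01]), 'wrist_force': array([-0.63226401, -0.56168568,  0.14174145]), 'moment': array([ 0.01939303, -0.03197351,  0.00436   ]), 'gripper_force': 0.0, 'width': 0.09379628689122374} 0.1992
scene [[490.3, 0.0, 313.2], [0.0, 490.3, 234.1], [0.0, 0.0, 1.0]] [[0.0767, 0.6524, -0.754, 1.2955], [0.9969, -0.0368, 0.0695, -0.1174], [0.0176, -0.757, -0.6532, 0.758], [0.0, 0.0, 0.0, 1.0]]
top [[525.9, 0.0, 321.9], [0.0, 525.9, 238.0], [0.0, 0.0, 1.0]] [[0.0116, -0.9978, 0.065, 0.4029], [-0.9997, -0.013, -0.0199, -0.0121], [0.0207, -0.0648, -0.9977, 1.2182], [0.0, 0.0, 0.0, 1.0]]
wrist [[416.1, 0.0, 321.7], [0.0, 416.1, 245.4], [0.0, 0.0, 1.0]] [[0.2767, -0.9278, -0.2502, 0.2306], [-0.961, -0.2673, -0.0713, -0.5305], [-0.0008, 0.2601, -0.9656, 0.3842], [0.0, 0.0, 0.0, 1.0]]
```

View pics/top0.png

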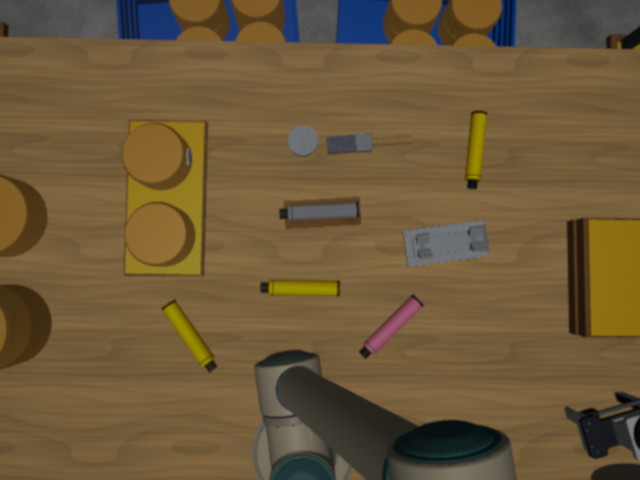

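View pics/scene0.png

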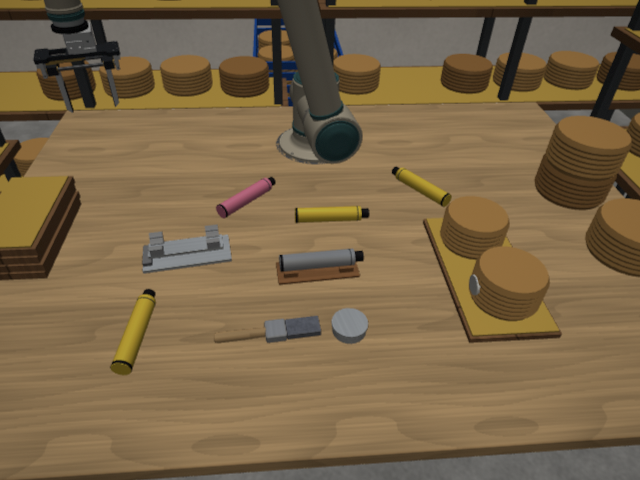

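```bash
cat > h.py <<'E'
from cell import robot, vision
import cv2, numpy as np
from scipy.spatial.transform import Rotation as R
def info(n):
    i=vision.camera_info(n); return np.array(i["intrinsics"]),np.array(i["T"])
def ray(K,T,uv):
    d=T[:3,:3]@np.linalg.solve(K,np.array([uv[0],uv[1],1.])); return T[:3,3],d/np.linalg.norm(d)
def onz(K,T,uv,z):
    o,d=ray(K,T,uv); return o+d*(z-o[2])/d[2]
def tri(obs):  # [(K,T,uv)] -> point, rms miss
    A=np.zeros((3,3));b=np.zeros(3);L=[ray(*o) for o in obs]
    for o,d in L: M=np.eye(3)-np.outer(d,d);A+=M;b+=M@o
    p=np.linalg.solve(A,b); return p,[float(np.linalg.norm(np.cross(p-o,d))) for o,d in L]
def proj(K,T,p):
    c=T[:3,:3].T@(np.asarray(p)-T[:3,3]); u=K@c; return u[:2]/u[2]
def plan(goal,yaw=None,rpy=None):
    """shift/turn in jog units from the commanded (here: measured) pose to goal TCP"""
    s=robot.read_state(); R0=R.from_euler('xyz',s["ee_rot"],degrees=True)
    R1=R.from_euler('xyz',rpy if rpy is not None else [180,0,yaw],degrees=True)
    return np.round((R0.inv()*R1).as_rotvec(degrees=True)/5,3),np.round(R0.inv().apply(np.array(goal)-s["tcp_pos"])/.025,3)
E
python3 - <<'E'
from h import *
a=cv2.imread("pics/top0.png");b=cv2.imread("pics/scene0.png")
c=np.vstack([np.hstack([cv2.resize(a[185:245,265:375],(400,218),interpolation=2),cv2.resize(a[115:195,115:262],(400,218),interpolation=2)]),
 np.hstack([cv2.resize(b[225:300,260:397],(400,219),interpolation=2),cv2.resize(b[235:310,430:567],(400,219),interpolation=2)])])
cv2.imwrite("pics/crop1.png",c)
K,T=info("top")
for n,uv,z in (("nose",(283,213),.033),("tail",(357,211),.033),("tag",(187,157),.058),("chs",(153,153),.098),("dock",(446,243),.05)):
    print(n,np.round(onz(K,T,uv,z),3))
E
```

```text
nose [0.536 0.053 0.033]
tail [ 0.543 -0.115  0.033]
tag [0.655 0.267 0.058]
chs [0.654 0.33  0.098]
dock [ 0.471 -0.313  0.05 ]
```

View pics/crop1.png

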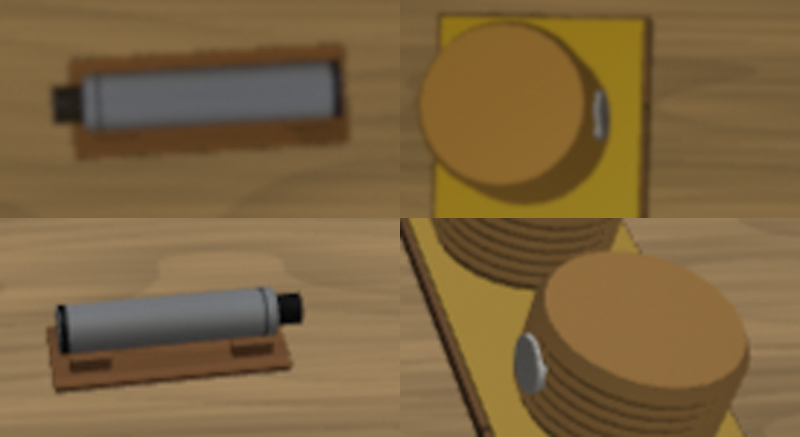

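Barrel candidates in the top view are the steel one (320,212), the yellows (300,288), (190,335), (477,150) and the pink (392,326). Only the one at (320,212) is grey steel and lies on the wooden rest, nose to the left (+y), and the crop confirms this. The tagged wheel is the far one at (157,155), with its tag at (187,157) facing about -y.

```bash
python3 - <<'E'
from h import *
print(plan([.47,-.25,.40],90))
E
```

```text
(array([-1.2000e-02, -1.1000e-02, -1.4793e+01]), array([15.307, -8.19 ,  0.174]))
```

Emit:
{"op": "jog_arm", "data": {"steps": [[[0, 0, -1], [1, -0.5, 0], 1], [[0, 0, -3], [3, -1.6, 0], 1], [[0, 0, -5], [5.1, -2.7, 0], 1], [[0, 0, -7], [7.2, -3.9, 0], 1], [[0, 0, -9], [9.3, -5, 0], 1], [[0, 0, -11], [11.4, -6.1, 0], 1], [[0, 0, -13], [13.5, -7.2, 0], 1], [[0, 0, -14.4], [14.9, -8, 0.1], 1], [[0, 0, -14.8], [15.3, -8.2, 0.1], 1], [[0, 0, -14.8], [15.3, -8.2, 0.1], 1]]}}

```text
time_s: 1.4
tcp_pos: [0.4698, -0.25, 0.4019]
ee_rot: [-179.9, 0.0, 90.0]
wrist_force: [0.1, -0.8, 0.8]
width: 0.0939
gripper_force: 0.0
```

```bash
cat > snap.py <<'E'
from h import *
import sys,pickle
n=sys.argv[1]; K,T=info("wrist"); s=robot.read_state(); im=vision.camera("wrist")
cv2.imwrite(f"pics/{n}.png",im); pickle.dump((K,T),open(f"pics/{n}.pkl","wb"))
print(s["time_s"],s["tcp_pos"],s["ee_rot"],s["wrist_force"],s["moment"],np.round(s["qpos"],1)); print(np.round(T,3).tolist())
E
python3 snap.py w1; python3 -c "
from h import *
print(plan([.56,.07,.36],90))"
```

```text
1.4 [ 0.46983024 -0.24999018  0.40191615] [-1.79944030e+02  2.55877552e-02  9.00436776e+01] [ 0.06825851 -0.75797108  0.84804953] [-0.04541974 -0.14698076  0.00166167] [-35.5  12.2  91.6  -0.1  76.2 -35.5]
[[1.0, 0.001, -0.0, 0.469], [0.001, -0.965, -0.261, -0.173], [-0.001, 0.261, -0.965, 0.382], [0.0, 0.0, 0.0, 1.0]]
(array([-0.011,  0.008, -0.006]), array([12.825,  3.62 ,  1.669]))
```

View pics/w1.png

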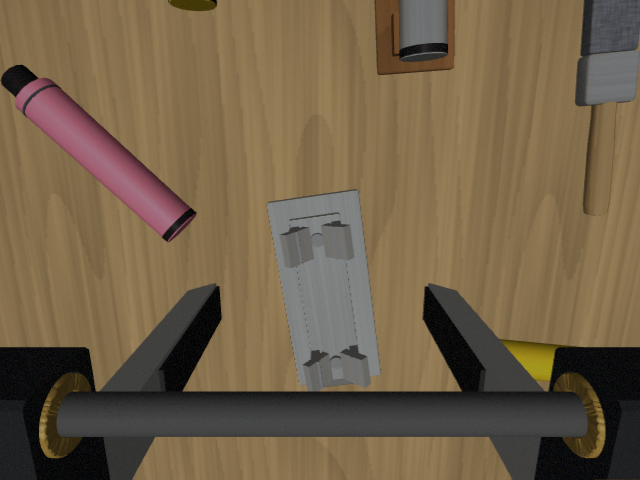

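Emit:
{"op": "jog_arm", "data": {"steps": [[[0, 0, 0], [1, 0.3, 0.1], 1], [[0, 0, 0], [3, 1, 0.3], 1], [[0, 0, 0], [5.2, 1.6, 0.5], 1], [[0, 0, 0], [7.2, 2.2, 0.7], 1], [[0, 0, 0], [8.7, 2.6, 0.9], 1], [[0, 0, 0], [9.2, 2.8, 0.9], 1], [[0, 0, 0], [9.2, 2.8, 0.9], 1], [[0, 0, 0], [9.2, 2.8, 0.9], 1], [[0, 0, 0], [9.2, 2.8, 0.9], 1], [[0, 0, 0], [9.2, 2.8, 0.9], 1]]}}

```text
time_s: 2.7
tcp_pos: [0.5395, -0.0208, 0.3798]
ee_rot: [180.0, 0.0, 90.0]
wrist_force: [0.1, 0.1, -0.5]
width: 0.0939
gripper_force: 0.0
```

```bash
python3 snap.py w2; python3 -c "
from h import *
for t in (50,-50): 
  print(plan([.60,-.08,.30],rpy=(R.from_euler('x',t,degrees=True)*R.from_euler('xyz',[180,0,90],degrees=True)).as_euler('xyz',degrees=True)))
  print((R.from_euler('x',t,degrees=True)*R.from_euler('xyz',[180,0,90],degrees=True)).apply([0,0,1]))"
```

```text
2.7 [ 0.53954708 -0.02080816  0.37976537] [1.79993021e+02 1.76027198e-02 8.99536149e+01] [ 0.10702211  0.06214776 -0.46431972] [-0.0846141  -0.07785667 -0.05016755] [-9.6 13.7 92.9 -0.  73.5 -9.5]
[[1.0, -0.0, 0.0, 0.539], [-0.0, -0.965, -0.261, 0.056], [0.0, 0.261, -0.965, 0.36], [0.0, 0.0, 0.0, 1.0]]
(array([ 3.0000e-03,  1.0003e+01, -5.0000e-03]), array([-2.375,  2.418,  3.189]))
[ 2.22044605e-16  7.66044443e-01 -6.42787610e-01]
(array([-2.000e-03, -9.997e+00, -5.000e-03]), array([-2.375,  2.418,  3.189]))
[ 1.11022302e-16 -7.66044443e-01 -6.42787610e-01]
```

View pics/w2.png

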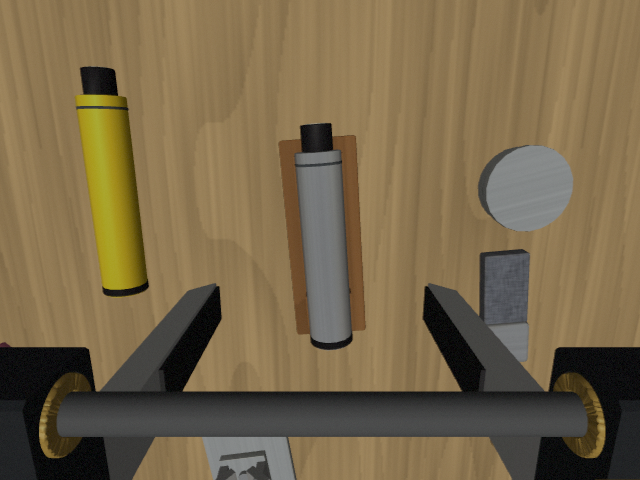

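Emit:
{"op": "jog_arm", "data": {"steps": [[[0, 1, 0], [-0.2, 0.2, 0.3], 1], [[0, 2.5, 0], [-0.6, 0.6, 0.8], 1], [[0, 4.2, 0], [-1, 1, 1.3], 1], [[0, 6, 0], [-1.4, 1.4, 1.9], 1], [[0, 7.8, 0], [-1.9, 1.9, 2.5], 1], [[0, 9.2, 0], [-2.2, 2.2, 3], 1], [[0, 10, 0], [-2.4, 2.4, 3.2], 1], [[0, 10, 0], [-2.4, 2.4, 3.2], 1], [[0, 10, 0], [-2.4, 2.4, 3.2], 1], [[0, 10, 0], [-2.4, 2.4, 3.2], 1]]}}

```text
time_s: 4.0
tcp_pos: [0.5996, -0.0794, 0.3005]
ee_rot: [179.9, -49.9, 90.2]
wrist_force: [-1.2, -0.4, -0.7]
width: 0.0939
gripper_force: 0.0
```

```bash
python3 snap.py w3
```

```text
4.0 [ 0.59955754 -0.07941764  0.30048434] [179.88918491 -49.91847593  90.16298967] [-1.24380507 -0.40760993 -0.68948855] [-0.3017524  -0.09371448 -0.03473464] [-26.8  28.9  91.5  43.1  88.5 -39.7]
[[1.0, 0.002, 0.0, 0.599], [0.002, -0.821, 0.571, -0.014], [0.001, -0.571, -0.821, 0.346], [0.0, 0.0, 0.0, 1.0]]
```

View pics/w3.png

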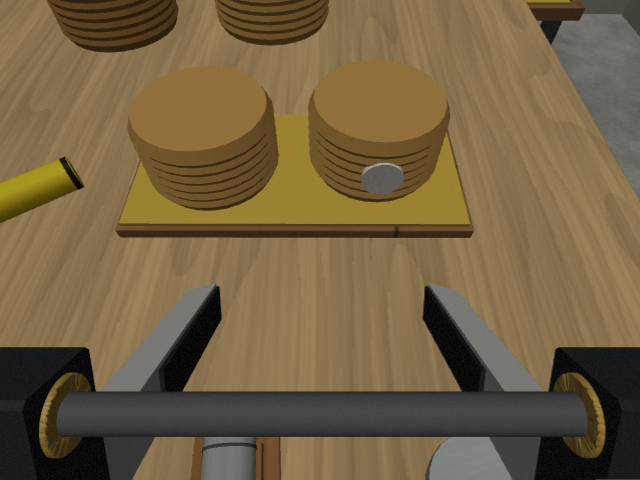

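```bash
cat > meas.py <<'E'
from h import *
import pickle
def ld(n):
    if n in("top0","scene0"): K,T=info(n[:-1])
    else: K,T=pickle.load(open(f"pics/{n}.pkl","rb"))
    return cv2.imread(f"pics/{n}.png"),K,T
def comp(m,uv):
    n,l,st,c=cv2.connectedComponentsWithStats(m.astype(np.uint8)); k=l[uv[1],uv[0]]; assert k>0,"seed off"; return l==k,c[k],st[k]
def hsv(im): return [c.astype(int) for c in cv2.split(cv2.cvtColor(im,cv2.COLOR_BGR2HSV))]
def edges(m,r0,r1,axis=0):  # first/last set index along rows (axis0) or columns
    L=[];H=[]
    for r in range(r0,r1):
        x=np.flatnonzero(m[r] if axis==0 else m[:,r])
        if len(x): L.append((x[0]-.5,r) if axis==0 else (r,x[0]-.5)); H.append((x[-1]+.5,r) if axis==0 else (r,x[-1]+.5))
    return np.array(L,float),np.array(H,float)
def fl(p):
    vx,vy,x,y=cv2.fitLine(p.astype(np.float32),cv2.DIST_HUBER,0,.01,.01).ravel(); return np.array([x,y]),np.array([vx,vy])
def plane(K,T,line):
    p,d=line; a=ray(K,T,p-100*d)[1]; b=ray(K,T,p+100*d)[1]; n=np.cross(a,b); return n/np.linalg.norm(n)
E
python3 - <<'E'
from meas import *
# tag
obs=[]
for n,uv in (("w3",(383,178)),("top0",(187,157)),("scene0",(474,285))):
    im,K,T=ld(n);h,s,v=hsv(im)
    m,c,st=comp((s<60)&(v>90),uv); print(n,"tag",c,st); obs.append((K,T,c))
p,e=tri(obs); print("tri3",p,e); p,e=tri([obs[0],obs[2]]); print("w3+scene",p,e); tg=p
for o in obs: print(onz(*o,.058))
# cheese top
def circ(P):
    A=np.c_[2*P[:,:2],np.ones(len(P))]; x=np.linalg.lstsq(A,(P[:,:2]**2).sum(1),rcond=None)[0]; return x[:2],np.sqrt(x[2]+x[:2]@x[:2])
for n,uv in (("w3",(378,95)),("top0",(150,150)),("scene0",(510,270))):
    im,K,T=ld(n);h,s,v=hsv(im); print(n,"hsv",h[uv[1],uv[0]],s[uv[1],uv[0]],v[uv[1],uv[0]])
    ref=v[uv[1]-4:uv[1]+5,uv[0]-4:uv[0]+5].mean(); hr=np.median(h[uv[1]-4:uv[1]+5,uv[0]-4:uv[0]+5])
    m,c,st=comp((abs(v-ref)<14)&(abs(h-hr)<4),uv); cs,_=cv2.findContours(m.astype(np.uint8),0,1); hull=cv2.convexHull(max(cs,key=len))[:,0].astype(float)
    P=np.array([onz(K,T,q,.098) for q in hull]); ce,r=circ(P); print(" top",c,st,"centre",ce,"r",r)
    d=ce-tg[:2]; print(" yaw",np.degrees(np.arctan2(d[1],d[0])),"dist",np.hypot(*d))
# barrel
pl=[]
for n,uv,r,ax in (("w2",(325,250),(175,325),0),("scene0",(318,260),(292,348),1),("top0",(322,212),(296,350),1)):
    im,K,T=ld(n);h,s,v=hsv(im); print(n,"hsv",h[uv[1],uv[0]],s[uv[1],uv[0]],v[uv[1],uv[0]])
    m,c,st=comp((s<60)&(v>55),uv); print(c,st)
    a,b=edges(m,*r,ax); n1,n2=plane(K,T,fl(a)),plane(K,T,fl(b))
    if n1@n2<0:n2=-n2
    half=np.arccos(n1@n2)/2; nn=n1+n2; nn/=np.linalg.norm(nn); pl.append((nn,T[:3,3]))
    print(" dist from halfwidth",.018/np.sin(half))
def inter(a,b):
    d=np.cross(a[0],b[0]); d/=np.linalg.norm(d); A=np.array([a[0],b[0],[0,1,0]]); return np.linalg.solve(A,[a[0]@a[1],b[0]@b[1],-.03]),d
for j in(1,2): print("axis pt at y=-.03, dir",*inter(pl[0],pl[j]))
n,o=pl[0]; L=[np.linalg.solve([n,[0,1,0],[0,0,1]],[n@o,y,.033]) for y in(-.1,.05)]; print("axis z=.033:",L, "yaw",np.degrees(np.arctan2(*(L[1]-L[0])[[1,0]])))
im,K,T=ld("w2");h,s,v=hsv(im)
print("col318",[(r,v[r,318]) for r in range(118,170,2)]); print("col331",[(r,v[r,331]) for r in range(330,352)])
E
```

```text
Traceback (most recent call last):
  File "meas.py", line 8, in comp
    n,l,st,c=cv2.connectedComponentsWithStats(m.astype(np.uint8)); k=l[uv[1],uv[0]]; assert k>0,"seed off"; return l==k,c[k],st[k]
                                                                                            ^^^
AssertionError: seed off
```

```bash
sed -i 's/k=l\[uv\[1\],uv\[0\]\]; assert k>0,"seed off"/w=l[uv[1]-4:uv[1]+5,uv[0]-4:uv[0]+5]; w=w[w>0]; assert len(w),"seed off"; k=np.bincount(w).argmax()/' meas.py
cat > m1.py <<'E'
from meas import *
for n,uv in (("w3",(383,178)),("top0",(187,157)),("scene0",(474,285)),("w2",(325,250)),("scene0",(318,260)),("top0",(322,212)),("w1",(320,300)),("w1",(275,300)),("w1",(260,300))):
    im,K,T=ld(n);h,s,v=hsv(im);print(n,uv,[(h[y,x],s[y,x],v[y,x]) for x,y in ((uv[0],uv[1]),(uv[0]-2,uv[1]),(uv[0]+2,uv[1]+1))])
obs=[]
for n,uv in (("w3",(383,178)),("top0",(187,157)),("scene0",(474,285))):
    im,K,T=ld(n);h,s,v=hsv(im)
    m,c,st=comp((s<80)&(v>80),uv); print(n,"tag",c,st); obs.append((K,T,c))
p,e=tri(obs); print("tri3",p,e); p,e=tri([obs[0],obs[2]]); print("w3+scene",p,e); tg=p
for o in obs: print(onz(*o,.058))
# cheese top
def circ(P):
    A=np.c_[2*P[:,:2],np.ones(len(P))]; x=np.linalg.lstsq(A,(P[:,:2]**2).sum(1),rcond=None)[0]; return x[:2],np.sqrt(x[2]+x[:2]@x[:2])
for n,uv in (("w3",(378,95)),("top0",(150,150)),("scene0",(510,270))):
    im,K,T=ld(n);h,s,v=hsv(im); print(n,"hsv",h[uv[1],uv[0]],s[uv[1],uv[0]],v[uv[1],uv[0]])
    ref=v[uv[1]-4:uv[1]+5,uv[0]-4:uv[0]+5].mean(); hr=np.median(h[uv[1]-4:uv[1]+5,uv[0]-4:uv[0]+5])
    m,c,st=comp((abs(v-ref)<14)&(abs(h-hr)<4),uv); cs,_=cv2.findContours(m.astype(np.uint8),0,1); hull=cv2.convexHull(max(cs,key=len))[:,0].astype(float)
    P=np.array([onz(K,T,q,.098) for q in hull]); ce,r=circ(P); print(" top",c,st,"centre",ce,"r",r)
    d=ce-tg[:2]; print(" yaw",np.degrees(np.arctan2(d[1],d[0])),"dist",np.hypot(*d))
# barrel
pl=[]
for n,uv,r,ax in (("w2",(325,250),(175,325),0),("scene0",(318,260),(292,348),1),("top0",(322,212),(296,350),1)):
    im,K,T=ld(n);h,s,v=hsv(im)
    m,c,st=comp((s<60)&(v>55),uv); print(c,st)
    a,b=edges(m,*r,ax); n1,n2=plane(K,T,fl(a)),plane(K,T,fl(b))
    if n1@n2<0:n2=-n2
    half=np.arccos(n1@n2)/2; nn=n1+n2; nn/=np.linalg.norm(nn); pl.append((nn,T[:3,3]))
    print(" dist from halfwidth",.018/np.sin(half))
def inter(a,b):
    d=np.cross(a[0],b[0]); d/=np.linalg.norm(d); A=np.array([a[0],b[0],[0,1,0]]); return np.linalg.solve(A,[a[0]@a[1],b[0]@b[1],-.03]),d
for j in(1,2): print("axis pt at y=-.03, dir",*inter(pl[0],pl[j]))
n,o=pl[0]; L=[np.linalg.solve([n,[0,1,0],[0,0,1]],[n@o,y,.033]) for y in(-.1,.05)]; print("axis z=.033:",L, "yaw",np.degrees(np.arctan2(*(L[1]-L[0])[[1,0]])))
im,K,T=ld("w2");h,s,v=hsv(im)
print("col318",[(r,int(v[r,318])) for r in range(118,170,2)]); print("col331",[(r,int(v[r,331])) for r in range(330,352)])
E
python3 m1.py
```

```text
w3 (383, 178) [(np.int64(26), np.int64(20), np.int64(90)), (np.int64(20), np.int64(25), np.int64(92)), (np.int64(21), np.int64(19), np.int64(95))]
top0 (187, 157) [(np.int64(18), np.int64(31), np.int64(108)), (np.int64(17), np.int64(133), np.int64(90)), (np.int64(23), np.int64(33), np.int64(70))]
scene0 (474, 285) [(np.int64(23), np.int64(14), np.int64(72)), (np.int64(23), np.int64(14), np.int64(72)), (np.int64(18), np.int64(16), np.int64(81))]
w2 (325, 250) [(np.int64(90), np.int64(4), np.int64(118)), (np.int64(130), np.int64(6), np.int64(119)), (np.int64(90), np.int64(4), np.int64(117))]
scene0 (318, 260) [(np.int64(30), np.int64(5), np.int64(101)), (np.int64(60), np.int64(3), np.int64(101)), (np.int64(0), np.int64(3), np.int64(92))]
top0 (322, 212) [(np.int64(110), np.int64(15), np.int64(100)), (np.int64(114), np.int64(13), np.int64(100)), (np.int64(113), np.int64(10), np.int64(100))]
w1 (320, 300) [(np.int64(100), np.int64(6), np.int64(126)), (np.int64(80), np.int64(6), np.int64(127)), (np.int64(75), np.int64(4), np.int64(129))]
w1 (275, 300) [(np.int64(19), np.int64(108), np.int
[... 1780 characters left out ...]
5  ]
axis z=.033: [array([ 0.54567628, -0.1       ,  0.033     ]), array([0.53476373, 0.05      , 0.033     ])] yaw 94.16095839658442
col318 [(118, 144), (120, 145), (122, 143), (124, 35), (126, 37), (128, 38), (130, 37), (132, 38), (134, 33), (136, 36), (138, 34), (140, 35), (142, 35), (144, 32), (146, 36), (148, 25), (150, 35), (152, 95), (154, 123), (156, 122), (158, 121), (160, 121), (162, 121), (164, 59), (166, 93), (168, 120)]
col331 [(330, 119), (331, 120), (332, 118), (333, 119), (334, 120), (335, 119), (336, 118), (337, 119), (338, 119), (339, 119), (340, 119), (341, 118), (342, 98), (343, 22), (344, 27), (345, 26), (346, 26), (347, 24), (348, 24), (349, 62), (350, 141), (351, 147)]
```

```bash
cat > m2.py <<'E'
from meas import *
im,K,T=ld("w3");lab=cv2.cvtColor(im,cv2.COLOR_BGR2LAB).astype(int)
for r in (100,130): print(r,[(c,)+tuple(map(int,lab[r,c])) for c in list(range(300,322,3))+list(range(434,458,3))])
for c in (378,): print(c,[(r,)+tuple(map(int,lab[r,c])) for r in list(range(54,72,2))+list(range(132,150,2))])
im,K,T=ld("w2")
for uv in ((318,151.3),(331,342.2),(331,348.7)): print("barrel end",onz(K,T,uv,.051),onz(K,T,uv,.033))
# dock
for n,uv in (("w1",(320,300)),("top0",(446,243)),("scene0",(190,250))):
    im,K,T=ld(n);h,s,v=hsv(im); m,c,st=comp((s<45)&(v>50),uv); print(n,c,st)
    if n=="w1":
        a,b=edges(m,225,345),None
        l,r=fl(edges(m,270,345)[0]),fl(edges(m,225,340)[1]); t=fl(edges(m,275,350,1)[0]); bo=fl(edges(m,373,379,1)[1])
        print([(x,np.flatnonzero(m[:,x])[-1]) for x in range(300,384,5)])
        X=lambda p,q:p[0]+p[1]*np.linalg.solve(np.c_[p[1],-q[1]],q[0]-p[0])[0]
        tl,tr=X(l,t),X(r,t); P=[onz(K,T,q,.010) for q in(tl,tr)]; print("corners",tl,tr,P,np.linalg.norm(P[0]-P[1]))
        for e in (l,r): A,B=[onz(K,T,e[0]+k*e[1],.010) for k in(-60,60)]; print("edge yaw",np.degrees(np.arctan2(*(A-B)[[1,0]])))
    else:
        cs,_=cv2.findContours(m.astype(np.uint8),0,1); rc=cv2.minAreaRect(max(cs,key=len)); print(rc, [np.round(onz(K,T,q,.01),4).tolist() for q in cv2.boxPoints(rc)])
E
python3 m2.py
```

```text
100 [(300, 137, 132, 152), (303, 140, 132, 153), (306, 138, 131, 153), (309, 106, 133, 152), (312, 92, 134, 156), (315, 124, 135, 161), (318, 125, 135, 163), (321, 125, 135, 162), (434, 125, 135, 162), (437, 126, 135, 162), (440, 125, 135, 162), (443, 125, 135, 161), (446, 108, 135, 158), (449, 123, 132, 151), (452, 122, 132, 150), (455, 125, 132, 151)]
130 [(300, 139, 129, 174), (303, 140, 128, 174), (306, 141, 128, 173), (309, 105, 132, 158), (312, 96, 135, 156), (315, 96, 134, 156), (318, 97, 134, 156), (321, 98, 134, 157), (434, 86, 134, 154), (437, 84, 133, 154), (440, 85, 133, 154), (443, 83, 133, 154), (446, 81, 133, 152), (449, 131, 132, 152), (452, 126, 132, 151), (455, 131, 132, 151)]
378 [(54, 123, 133, 150), (56, 121, 133, 151), (58, 122, 131, 151), (60, 123, 134, 160), (62, 124, 135, 163), (64, 125, 135, 162), (66, 124, 135, 162), (68, 124, 135, 162), (70, 123, 135, 163), (132, 127, 135, 161), (134, 125, 135, 162), (136, 123, 135, 162), (138, 125, 135, 162), (140, 125, 135, 163), (142, 94, 134, 156), (144, 94, 134, 157), (146, 96, 134, 156), (148, 98, 134, 155)]
barrel e
[... 733 characters left out ...]
56] [array([ 0.41849039, -0.23369017,  0.01      ]), array([ 0.50068317, -0.22150154,  0.01      ])] 0.08309161502742919
edge yaw 98.34208087795977
edge yaw 98.36914965924657
top0 [445.61178862 242.95901084] [ 403  220   86   47 2952]
((445.7677307128906, 242.9635009765625), (36.16530227661133, 82.3289794921875), 82.23483276367188) [[0.5011, -0.2224, 0.01], [0.5296, -0.4125, 0.01], [0.4465, -0.4231, 0.01], [0.4185, -0.2338, 0.01]]
scene0 [185.62657291 250.7642487 ] [ 143  225   89   48 2702]
((184.54112243652344, 247.37799072265625), (38.625789642333984, 89.09037780761719), 82.05652618408203) [[0.4103, -0.4429, 0.01], [0.3765, -0.2427, 0.01], [0.5097, -0.2235, 0.01], [0.5367, -0.4079, 0.01]]
```

```bash
cat > m3.py <<'E'
from meas import *
im,K,T=ld("w3");lab=cv2.cvtColor(im,cv2.COLOR_BGR2LAB).astype(int)[:,:,0].astype(float)
cen=[]
for r in range(112,134,3):
    g=np.gradient(lab[r]); 
    def sub(c0,c1,sg):
        w=np.clip(sg*g[c0:c1],0,None); return (w*np.arange(c0,c1)).sum()/w.sum()
    a=[];
    for u in (sub(303,315,-1),sub(441,453,1)):
        o,d=ray(K,T,(u,r)); a.append(np.arctan2(d[1],d[0]))
    h=(a[0]-a[1])/2; m=(a[0]+a[1])/2; D=.07/np.sin(h); cen.append(o[:2]+D*np.array([np.cos(m),np.sin(m)]))
cen=np.array(cen); print(cen.round(4).tolist()); c=np.median(cen,0)
h,s,v=hsv(im); _,tc,_=comp((s<80)&(v>80),(383,178)); t=onz(K,T,tc,.058)[:2]; d=c-t; print(c,t,"yaw",np.degrees(np.arctan2(d[1],d[0])),np.hypot(*d))
im=cv2.imread("pics/w1.png")[185:395,255:390]; cv2.imwrite("pics/dock.png",cv2.resize(im,None,fx=2.85,fy=2.85,interpolation=cv2.INTER_CUBIC))
E
python3 m3.py
```

```text
[[0.6543, 0.3411], [0.6544, 0.3385], [0.6543, 0.3354], [0.6545, 0.3347], [0.6549, 0.3352], [0.6541, 0.3337], [0.6547, 0.3315], [0.6545, 0.3308]]
[0.65444833 0.33491156] [0.65527154 0.26391157] yaw 90.66428217458416 0.07100476370148229
```

View pics/dock.png

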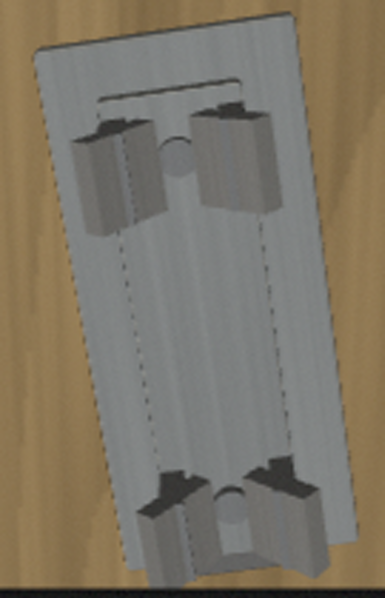

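```bash
python3 - <<'E'
from meas import *
im,K,T=ld("w1"); e=np.array([np.cos(np.radians(98.36)),np.sin(np.radians(98.36))]); c=np.array([.4734,-.3216]); n=np.array([-e[1],e[0]])
for q in ((117,130),(130,228),(178,497),(190,580),(73,140),(270,115),(90,236),(280,213)):
    p=onz(K,T,(q[0]/2.85+255,q[1]/2.85+185),.058)[:2]; print(q,p.round(4),"along",(p-c)@e,"across",(p-c)@n)
b=np.array([.5411,-.0367,.033]); print(plan([.5411,-.0367,.213+.07],94.16)); print(robot.read_state()["time_s"])
E
```

```text
(117, 130) [ 0.4483 -0.249 ] along 0.07552376871741219 across 0.014289462179993974
(130, 228) [ 0.4516 -0.2778] along 0.04650205137537821 across 0.01521797406554182
(178, 497) [ 0.4652 -0.3642] along -0.040913311375067325 across 0.014268233888484173
(190, 580) [ 0.4689 -0.3932] along -0.07014993852115292 across 0.014817934525366477
(73, 140) [ 0.4359 -0.2519] along 0.0744566875618574 across 0.026995903027561215
(270, 115) [ 0.4911 -0.2446] along 0.07361274794066645 across -0.028731328075831602
(90, 236) [ 0.4401 -0.2802] along 0.045773472573230306 across 0.026976493529647986
(280, 213) [ 0.4945 -0.2732] along 0.04477462159814046 across -0.02792927103640443
(array([ 0.369, -9.981, -0.757]), array([ 0.568, -2.337,  1.758]))
4.05
```

Emit:
{"op": "jog_arm", "data": {"steps": [[[0.04, -1, -0.08], [0.06, -0.23, 0.1], 1], [[0.09, -2.5, -0.19], [0.14, -0.6, 0.3], 1], [[0.16, -4.2, -0.32], [0.24, -1, 0.6], 1], [[0.22, -6, -0.45], [0.34, -1.4, 0.9], 1], [[0.29, -7.8, -0.59], [0.44, -1.83, 1.3], 1], [[0.34, -9.2, -0.7], [0.53, -2.15, 1.6], 1], [[0.37, -9.98, -0.757], [0.57, -2.34, 1.76], 1], [[0.37, -9.98, -0.757], [0.57, -2.34, 1.76], 1], [[0.37, -9.98, -0.757], [0.57, -2.34, 1.76], 1], [[0.37, -9.98, -0.757], [0.57, -2.34, 1.76], 1]]}}

```text
time_s: 5.3
tcp_pos: [0.5415, -0.0376, 0.2824]
ee_rot: [-180.0, -0.1, 94.1]
wrist_force: [-0.3, -0.2, 1.0]
width: 0.0938
gripper_force: 0.0
```

```bash
python3 - <<'E'
from h import *
s=robot.read_state();print(s["tcp_pos"],s["ee_rot"],s["wrist_force"])
print(plan([.5411,-.0367,.213],94.16))
E
```

```text
[ 0.54148473 -0.03756717  0.2824487 ] [-1.79959744e+02 -1.03385456e-01  9.40606832e+01] [-0.32190528 -0.22788554  1.03438152]
(array([-0.008, -0.021, -0.02 ]), array([ 0.031, -0.011,  2.778]))
```

Emit:
{"op": "jog_arm", "data": {"force": 35, "steps": [[[0, 0, 0], [0, 0, 0.7], 1], [[0, 0, 0], [0.03, 0, 1.6], 1], [[0, 0, 0], [0.03, 0, 2.4], 1], [[0, 0, 0], [0.03, 0, 2.78], 1], [[0, 0, 0], [0.03, 0, 2.78], 1], [[0, 0, 0], [0.03, 0, 2.78], 0.3], [[0, 0, 0], [0.03, 0, 2.78], 0.3], [[0, 0, 0], [0.03, 0, 2.78], 0.2], [[0, 0, 0], [0.03, 0, 2.78], 0.2], [[0, 0, 0], [0.03, 0, 2.78], 0.2]]}}

```text
time_s: 6.55
tcp_pos: [0.541, -0.0362, 0.2129]
ee_rot: [-179.9, -0.1, 94.1]
wrist_force: [-0.3, -0.1, -0.8]
width: 0.0472
gripper_force: 0.0
```

```bash
python3 - <<'E'
from h import *
s=robot.read_state();print(s["tcp_pos"],s["ee_rot"],s["wrist_force"],s["width"],s["gripper_force"])
E
```

```text
[ 0.54103444 -0.03623004  0.21289083] [-1.79936612e+02 -7.16729961e-02  9.41175735e+01] [-0.3474303  -0.12829415 -0.79992787] 0.04722131741028941 0.0
```

Still closing, so I continue the closing and then lift.

Emit:
{"op": "jog_arm", "data": {"force": 35, "steps": [[[0, 0, 0], [0, 0, 0], 0.2], [[0, 0, 0], [0, 0, 0], 0.2], [[0, 0, 0], [0, 0, 0], 0.2], [[0, 0, 0], [0, 0, 0], 0.2], [[0, 0, 0], [0, 0, 0], 0.2], [[0, 0, 0], [0, 0, -0.4], 0.2], [[0, 0, 0], [0, 0, -1.2], 0.2], [[0, 0, 0], [0, 0, -2.2], 0.2], [[0, 0, 0], [0, 0, -2.8], 0.2], [[0, 0, 0], [0, 0, -2.8], 0.2]]}}

```text
time_s: 7.8
tcp_pos: [0.541, -0.0364, 0.2837]
ee_rot: [-180.0, -0.0, 94.1]
wrist_force: [-0.2, -0.1, -3.8]
width: 0.0352
gripper_force: 35.0
```

```bash
python3 snap.py w4; python3 - <<'E'
from h import *
s=robot.read_state();print(s["width"],s["gripper_force"])
e=np.array([np.cos(np.radians(90.66)),np.sin(np.radians(90.66))]); t=np.array([.6553,.2645]); g=t-e*.180; print(g,plan([*g,.238],90.66-.04))
E
```

```text
7.8 [ 0.54097794 -0.03638227  0.28373838] [-1.79992235e+02 -4.80566299e-02  9.41128849e+01] [-0.2167614  -0.10657453 -3.776941  ] [-0.08051722 -0.07426379 -0.04134796] [-1.120e+01  1.850e+01  1.008e+02  1.000e-01  6.070e+01 -1.540e+01]
[[0.997, 0.07, 0.019, 0.535], [0.072, -0.963, -0.26, 0.04], [-0.0, 0.26, -0.966, 0.264], [0.0, 0.0, 0.0, 1.0]]
0.03504075262882945 34.99934434890747
[0.65737341 0.08451194] (array([-0.022, -0.015,  0.699]), array([4.483, 5.006, 1.789]))
```

View pics/w4.png

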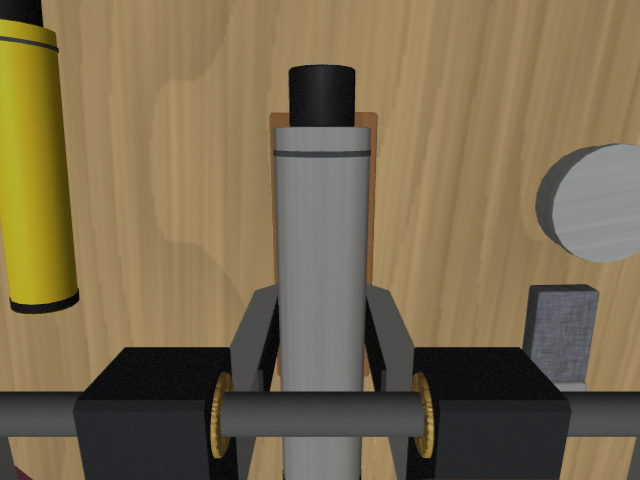

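```bash
python3 - <<'E'
from meas import *
im,K,T=ld("w4");h,s,v=hsv(im);m,c,st=comp((s<60)&(v>60),(320,220));print(c,st)
tp=np.array([.54097794,-.03638227,.28373838]);Rt=R.from_euler('xyz',[180,-.048,94.113],degrees=True).as_matrix()
Tt=np.eye(4);Tt[:3,:3]=Rt;Tt[:3,3]=tp;C=np.linalg.inv(Tt)@T  # camera in tool
a,b=edges(m,160,275);n1,n2=plane(K,C,fl(a)),plane(K,C,fl(b))
if n1@n2<0:n2=-n2
d=np.cross(n1,n2);d/=np.linalg.norm(d);print("axis dir in tool",d,"(|d| parallel to both tangent planes)")
nn=(n1+n2)/np.linalg.norm(n1+n2);half=np.arccos(n1@n2)/2;o=C[:3,3]
# axis: in bisector plane, distance .018/sin(half) from camera perpendicular to d
w=np.cross(d,nn);w*=np.sign(w[2]);p=o+w*.018/np.sin(half);p=p+d*(0-p[0])/d[0];print("axis at tool x=0:",p)
for r in (120,124,126,128,130):print(r,v[r,322],end=" ")
q=onz(K,C,(322,126.5),.162);print("steel end in tool",q)
E
```

```text
[321.55122965 272.06938484] [  229   127   186   265 29358]
axis dir in tool [-0.99990638 -0.00147768 -0.01360342] (|d| parallel to both tangent planes)
axis at tool x=0: [ 0.         -0.00088216  0.18001846]
120 42 124 35 126 42 128 131 130 130 steel end in tool [ 0.07871678 -0.00065445  0.162     ]
```

Emit:
{"op": "jog_arm", "data": {"steps": [[[0, 0, 0.1], [0.5, 0.5, 0.1], 0.2], [[0, 0, 0.25], [1.5, 1.6, 0.4], 0.2], [[0, 0, 0.45], [2.7, 3, 0.8], 0.2], [[0, 0, 0.6], [3.7, 4.2, 1.3], 0.2], [[0, 0, 0.7], [4.3, 4.8, 1.6], 0.2], [[0, 0, 0.7], [4.5, 5, 1.75], 0.2], [[0, 0, 0.7], [4.52, 5, 1.79], 0.2], [[0, 0, 0.7], [4.52, 5, 1.79], 0.2], [[0, 0, 0.7], [4.52, 5, 1.79], 0.2], [[0, 0, 0.7], [4.52, 5, 1.79], 0.2]]}}

```text
time_s: 9.1
tcp_pos: [0.6574, 0.0848, 0.2386]
ee_rot: [-180.0, -0.1, 90.6]
wrist_force: [-0.3, -0.4, -3.0]
width: 0.0354
gripper_force: 35.0
```

```bash
python3 snap.py w5; python3 - <<'E'
from h import *
print(plan([.6574,.0855,.238],90.62))
a=vision.camera("scene");b=vision.camera("top")
cv2.imwrite("pics/t.png",np.hstack([cv2.resize(a[215:335,340:500],(400,300),interpolation=2),cv2.resize(b[90:210,150:310],(400,300),interpolation=2)]))
E
```

```text
9.1 [0.65742869 0.08479858 0.2386475 ] [-1.79962474e+02 -6.64068430e-02  9.05678209e+01] [-0.33815027 -0.35050945 -3.04198574] [-0.08129952 -0.03845822  0.02360818] [ 1.3 30.1 87.9  0.1 62.   0.7]
[[1.0, 0.01, 0.002, 0.656], [0.01, -0.966, -0.26, 0.161], [-0.001, 0.26, -0.966, 0.219], [0.0, 0.0, 0.0, 1.0]]
(array([-0.008, -0.014, -0.009]), array([ 0.024, -0.004,  0.021]))
```

View pics/t.png

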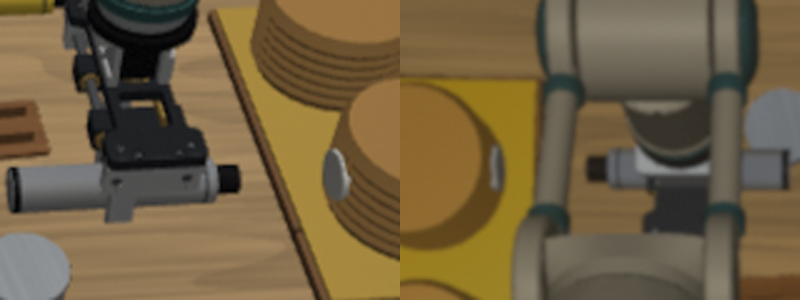

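The crop shows the nose at (240,178) in line with the tag at (337,172), about 8 cm off. I hold here for 2.5 s.

Emit:
{"op": "jog_arm", "data": {"steps": [[[0, 0, 0], [0, 0, 0], 0.2], [[0, 0, 0], [0, 0, 0], 0.2], [[0, 0, 0], [0, 0, 0], 0.2], [[0, 0, 0], [0, 0, 0], 0.2], [[0, 0, 0], [0, 0, 0], 0.2], [[0, 0, 0], [0, 0, 0], 0.2], [[0, 0, 0], [0, 0, 0], 0.2], [[0, 0, 0], [0, 0, 0], 0.2], [[0, 0, 0], [0, 0, 0], 0.2], [[0, 0, 0], [0, 0, 0], 0.2]]}}

```text
time_s: 10.5
tcp_pos: [0.6576, 0.0854, 0.238]
ee_rot: [-179.9, -0.1, 90.6]
wrist_force: [-0.3, -0.1, -2.5]
width: 0.0353
gripper_force: 35.0
```

Emit:
{"op": "jog_arm", "data": {"steps": [[[0, 0, 0], [0, 0, 0], 0.2], [[0, 0, 0], [0, 0, 0], 0.2], [[0, 0, 0], [0, 0, 0], 0.2], [[0, 0, 0], [0, 0, 0], 0.2], [[0, 0, 0], [0, 0, 0], 0.2], [[0, 0, 0], [0, 0, 0], 0.2], [[0, 0, 0], [0, 0, 0], 0.2], [[0, 0, 0], [0, 0, 0], 0.2], [[0, 0, 0], [0, 0, 0], 0.2], [[0, 0, 0], [0, 0, 0], 0.2]]}}

```text
time_s: 11.75
tcp_pos: [0.6576, 0.0853, 0.238]
ee_rot: [-179.9, -0.1, 90.6]
wrist_force: [0.0, 0.0, -3.8]
width: 0.0356
gripper_force: 35.0
```

```bash
python3 - <<'E'
from h import *
s=robot.read_state();print(s["time_s"],s["tcp_pos"],s["wrist_force"],s["moment"])
print(plan([.62,-.03,.33],94.)); e=np.array([np.cos(np.radians(98.36)),np.sin(np.radians(98.36))])
g=np.array([.4740,-.3220])+e*.0013; print(g, plan([*g,.270],98.3))
E
```

```text
11.75 [0.65764099 0.0853448  0.23803946] [ 0.04411745  0.00715829 -3.79943415] [-0.03070268 -0.12348039  0.0810547 ]
(array([-0.014, -0.015, -0.678]), array([-4.593, -1.559, -3.682]))
[ 0.47381099 -0.32071381] (array([-0.014, -0.015, -1.538]), array([-16.162,  -7.527,  -1.289]))
```

Emit:
{"op": "jog_arm", "data": {"steps": [[[0, 0, 0], [-0.5, 0, -0.8], 0.2], [[0, 0, -0.1], [-1.5, -0.5, -1.8], 0.2], [[0, 0, -0.3], [-3.4, -1.4, -2.5], 0.2], [[0, 0, -0.5], [-5.4, -2.4, -2.5], 0.2], [[0, 0, -0.7], [-7.5, -3.4, -2.5], 0.2], [[0, 0, -0.9], [-9.6, -4.4, -2.5], 0.2], [[0, 0, -1.1], [-11.7, -5.4, -2.5], 0.2], [[0, 0, -1.3], [-13.7, -6.4, -2.5], 0.2], [[0, 0, -1.5], [-15.4, -7.2, -2.5], 0.2], [[0, 0, -1.54], [-16.15, -7.5, -2.5], 0.2]]}}

```text
time_s: 13.0
tcp_pos: [0.4734, -0.3226, 0.3005]
ee_rot: [-179.9, -0.0, 98.2]
wrist_force: [0.8, 0.0, -2.6]
width: 0.0355
gripper_force: 35.0
```

```bash
python3 snap.py w6; python3 - <<'E'
from h import *
print(plan([.4738,-.3207,.245],98.36))
E
```

```text
13.0 [ 0.47343032 -0.32257885  0.30045955] [-1.79945045e+02 -4.11931814e-02  9.81594443e+01] [ 0.82195923  0.00761031 -2.60206509] [-0.02038537 -0.08683863 -0.01253212] [-41.2  20.   95.7  -0.   64.4 -49.4]
[[0.99, 0.138, 0.036, 0.462], [0.142, -0.956, -0.258, -0.247], [-0.001, 0.26, -0.966, 0.281], [0.0, 0.0, 0.0, 1.0]]
(array([-0.018,  0.013, -0.039]), array([0.124, 0.039, 2.217]))
```

```bash
python3 - <<'E'
from meas import *
im,K,T=ld("w6");h,s,v=hsv(im);m=(s<45)&(v>50)
m[300:]=0
p0=proj(K,T,[.4596,-.2276,.010]); print("predicted top mid",p0)
L=[proj(K,T,q) for q in([.4185,-.2337,.01],[.5007,-.2215,.01])];print(L)
for r in range(100,300,12):
    x=np.flatnonzero(m[r]); 
    if len(x): 
        g=np.split(x,np.flatnonzero(np.diff(x)>3)+1); print(r,[(int(i[0]),int(i[-1])) for i in g if len(i)>4])
E
```

```text
predicted top mid [322.84571344 100.91594156]
[array([255.459607  , 101.23562884]), array([390.27551366, 100.596047  ])]
112 [(256, 289), (355, 389)]
124 [(257, 289), (354, 389)]
136 [(257, 388)]
148 [(258, 388)]
160 [(258, 387)]
172 [(259, 387)]
184 [(259, 387)]
196 [(260, 386)]
208 [(260, 386)]
220 [(261, 385)]
232 [(261, 385)]
244 [(262, 384)]
256 [(262, 384)]
268 [(263, 383)]
280 [(263, 383)]
292 [(255, 389)]
```

```bash
cat > al.py <<'E'
from meas import *
import sys
im,K,T=ld(sys.argv[1]);h,s,v=hsv(im);m=(s<45)&(v>50)
a,b=fl(edges(m[:, :],136,284)[0]),fl(edges(m,136,284)[1])
g=lambda e,r:e[0]+e[1]*(r-e[0][1])/e[1][1]
P=[[onz(K,T,g(e,r),.010) for e in(a,b)] for r in(140,280)]
mid=[(p[0]+p[1])/2 for p in P]; d=(mid[0]-mid[1]); print("plate width",[np.linalg.norm((p[0]-p[1])) for p in P],"yaw",np.degrees(np.arctan2(d[1],d[0])),"mid",mid)
# barrel edges inside: gradient search around expected silhouettes
gx=cv2.GaussianBlur(v.astype(np.float32),(0,0),1); gx=np.abs(np.gradient(gx,axis=1))
c0=[proj(K,T,q) for q in mid]
for r in range(140,285,16): print(r,np.round([int(x) for x in np.argsort(-gx[r,265:380])[:8]+265]),end=";")
E
python3 al.py w6; python3 - <<'E'
import cv2;im=cv2.imread('pics/w6.png');cv2.imwrite('pics/w6c.png',cv2.resize(im[60:400,230:410],None,fx=1.7,fy=1.7))
E
```

```text
plate width [np.float64(0.08316280867199796), np.float64(0.08317674924713087)] yaw 98.3716358350524 mid [array([ 0.46288147, -0.2507243 ,  0.01      ]), array([ 0.47650827, -0.34332202,  0.01      ])]
140 [273 272 370 371 377 378 276 367];156 [273 370 274 369 272 371 377 376];172 [274 273 369 370 376 377 277 366];188 [369 274 275 376 368 370 273 375];204 [369 368 275 274 370 276 367 273];220 [368 275 367 369 276 274 364 370];236 [368 367 276 275 369 277 366 274];252 [367 276 368 366 275 277 369 363];268 [367 366 277 276 368 365 275 278];284 [367 370 369 275 368 274 366 276];
```

View pics/w6c.png

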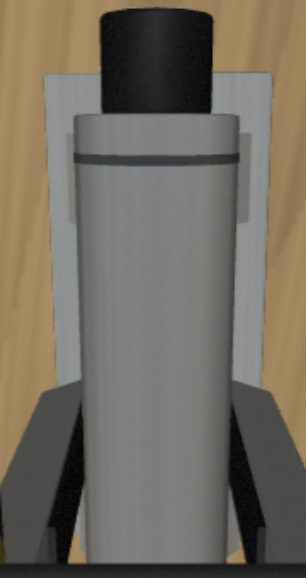

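In the crop the barrel's axis is about 1.3 px left of the plate's midline, so about 1 mm. The calibrated plan gives the same shift. I descend to just above contact.

Emit:
{"op": "jog_arm", "data": {"steps": [[[0, 0, -0.04], [0.12, 0.04, 0.4], 0.2], [[0, 0, -0.04], [0.12, 0.04, 1], 0.2], [[0, 0, -0.04], [0.12, 0.04, 1.6], 0.2], [[0, 0, -0.04], [0.12, 0.04, 2], 0.2], [[0, 0, -0.04], [0.12, 0.04, 2.2], 0.2], [[0, 0, -0.04], [0.12, 0.04, 2.2], 0.2], [[0, 0, -0.04], [0.12, 0.04, 2.2], 0.2], [[0, 0, -0.04], [0.12, 0.04, 2.2], 0.2], [[0, 0, -0.04], [0.12, 0.04, 2.2], 0.2], [[0, 0, -0.04], [0.12, 0.04, 2.2], 0.2]]}}

```text
time_s: 14.3
tcp_pos: [0.475, -0.3173, 0.2455]
ee_rot: [-179.9, -0.1, 98.5]
wrist_force: [-0.6, -0.0, -3.4]
width: 0.0352
gripper_force: 35.0
```

```bash
cat > st.py <<'E'
from h import *
F=[];M=[];P=[]
for k in range(6):
    s=robot.read_state();F.append(s["wrist_force"]);M.append(s["moment"]);P.append(s["tcp_pos"]);vision.camera("wrist")
T=R.from_euler('xyz',s["ee_rot"],degrees=True).inv()
print(s["time_s"],np.mean(P,0).round(4),s["ee_rot"].round(2),"F tool",T.apply(np.mean(F,0)).round(2),"sd",np.std(F,0).round(2),"M tool",T.apply(np.mean(M,0)).round(3),s["gripper_force"])
print("plan",plan([.4738,-.3207,.2400],98.36))
E
python3 st.py
```

```text
14.55 [ 0.475  -0.3173  0.2454] [-1.7994e+02 -8.0000e-02  9.8510e+01] F tool [-0.    0.23  3.35] sd [0.55 0.62 0.51] M tool [-0.087 -0.057  0.012] 34.999269247055054
plan (array([-0.013, -0.016,  0.03 ]), array([-0.13 , -0.069,  0.211]))
```

Emit:
{"op": "jog_arm", "data": {"steps": [[[0, 0, 0.03], [-0.13, -0.07, 0], 0.2], [[0, 0, 0.03], [-0.13, -0.07, 0], 0.2], [[0, 0, 0.03], [-0.13, -0.07, 0.05], 0.2], [[0, 0, 0.03], [-0.13, -0.07, 0.1], 0.2], [[0, 0, 0.03], [-0.13, -0.07, 0.15], 0.2], [[0, 0, 0.03], [-0.13, -0.07, 0.2], 0.2], [[0, 0, 0.03], [-0.13, -0.07, 0.25], 0.2], [[0, 0, 0.03], [-0.13, -0.07, 0.3], 0.2], [[0, 0, 0.03], [-0.13, -0.07, 0.3], 0.2], [[0, 0, 0.03], [-0.13, -0.07, 0.3], 0.2]]}}

```text
time_s: 15.85
tcp_pos: [0.4739, -0.3207, 0.2383]
ee_rot: [-180.0, -0.1, 98.4]
wrist_force: [-0.2, 2.5, 5.0]
width: 0.0352
gripper_force: 35.0
```

```bash
python3 st.py
```

```text
16.1 [ 0.474  -0.3207  0.2381] [-1.7997e+02 -7.0000e-02  9.8360e+01] F tool [ 1.84  0.23 -4.52] sd [0.55 0.45 0.45] M tool [-0.139  0.263 -0.003] 35.00107169151306
plan (array([-0.006, -0.013, -0.   ]), array([ 0.002, -0.006, -0.082]))
```

Contact is even: side force 0.2 N, the same as in free air, and about 2 mm sunk. I press on.

Emit:
{"op": "jog_arm", "data": {"steps": [[[0, 0, 0], [0, 0, 0.04], 0.2], [[0, 0, 0], [0, 0, 0.08], 0.2], [[0, 0, 0], [0, 0, 0.12], 0.2], [[0, 0, 0], [0, 0, 0.16], 0.2], [[0, 0, 0], [0, 0, 0.2], 0.2], [[0, 0, 0], [0, 0, 0.24], 0.2], [[0, 0, 0], [0, 0, 0.24], 0.2], [[0, 0, 0], [0, 0, 0.24], 0.2], [[0, 0, 0], [0, 0, 0.24], 0.2], [[0, 0, 0], [0, 0, 0.24], 0.2]]}}

```text
time_s: 17.4
tcp_pos: [0.4739, -0.3207, 0.2326]
ee_rot: [-180.0, -0.1, 98.4]
wrist_force: [-0.4, 3.1, 9.1]
width: 0.0351
gripper_force: 35.0
```

```bash
python3 st.py
```

```text
17.65 [ 0.4739 -0.3207  0.2326] [-1.7998e+02 -5.0000e-02  9.8360e+01] F tool [ 2.7   0.45 -9.03] sd [0.44 0.22 0.6 ] M tool [-0.084  0.445  0.004] 35.00220715999603
plan (array([-0.004, -0.01 , -0.001]), array([ 0.002, -0.006, -0.296]))
```

Emit:
{"op": "jog_arm", "data": {"steps": [[[0, 0, 0], [0, 0, 0.01], 0.2], [[0, 0, 0], [0, 0, 0.02], 0.2], [[0, 0, 0], [0, 0, 0.03], 0.2], [[0, 0, 0], [0, 0, 0.03], 0.2], [[0, 0, 0], [0, 0, 0.03], 0.2], [[0, 0, 0], [0, 0, 0.03], 0.2], [[0, 0, 0], [0, 0, 0.03], 0.2], [[0, 0, 0], [0, 0, 0.03], 0.2], [[0, 0, 0], [0, 0, 0.03], 0.2], [[0, 0, 0], [0, 0, 0.03], 0.2]]}}

```text
time_s: 18.95
tcp_pos: [0.4739, -0.3207, 0.232]
ee_rot: [-180.0, -0.0, 98.4]
wrist_force: [-0.7, 2.5, 10.8]
width: 0.0353
gripper_force: 35.0
```

```bash
python3 st.py
```

```text
19.2 [ 0.4739 -0.3207  0.232 ] [-1.7998e+02 -5.0000e-02  9.8360e+01] F tool [  3.1    0.15 -10.2 ] sd [0.41 0.38 0.62] M tool [-0.063  0.477  0.045] 35.00238239765167
plan (array([-0.004, -0.01 ,  0.   ]), array([ 0.001, -0.005, -0.321]))
```

```bash
python3 -c "
from cell import robot
print(robot.hand_in())"
```

```text
the job is handed in; nothing more can be done
None
```

The job is handed in: I aimed the steel barrel at the tag from about 8 cm and held it there for 2.5 s. It is now held centred in the V, pressed down about 8 mm with about 10 N and almost no side push, and the robot's clock stood at 19 s just before hand-in.

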